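# Zero the card press and back its wheel off two turns

### The job

Set the gap of the card-sealing press: wind its handwheel clockwise (seen from above) by the upright crank handle until it comes up against its closed stop, then back it off counter-clockwise by exactly two full turns. Finish while still gripping the crank handle, keeping the wheel still there so that it cannot creep (do not let go), and leave the things standing round the press where they are.

Things in the scene. Friction and masses are not known exactly. Their poses are not given: they have to be found in the camera images.
- press: bench screw press bolted down (place and yaw vary): white bed 200 x 250 x 22 mm, two steel columns, white crosshead bar 50 x 240 mm with its top 130 mm above the table (column nuts to 138 mm), a platen below it that moves 4 mm per turn, an aluminium three-spoke handwheel on top. Origin: centre of the bed's underside; z up along the wheel's axis, y along the crosshead
- wheel_hub (a point): top centre of the handwheel's dark steel hub, on the wheel's upright axis, 164 mm above the table. The rim is a ring of 60 mm radius made of 15 mm round bar, its top 160.5 mm above the table; only the crank handle stands higher than the hub
- crank_handle: black plastic crank handle, upright on the wheel's rim, 60 mm from its axis: a round grip 22 mm in diameter, 50 mm long (163 to 213 mm above the table). It spins freely on its own upright pin, so it can be gripped from above and led round in a circle without turning the gripper. Origin: middle of the grip, 188 mm above the table
- press_wheel (a joint): handwheel angle in rad: 0 at the hard closed stop (clockwise seen from above lowers it), growing counter-clockwise; one turn is 6.283. At q the crank handle lies q counter-clockwise from the press's +x direction, seen from the axis. Starts 3.2 to 8.2 (0.5 to 1.3 turns open); steady friction 0.12 N m (2 N at the handle); stays where it is left
- organiser_mid (a point): blue seven-day pill organiser, loose, 35 x 160 x 25 mm, lying on the table beside the press: leave alone. Point: its centre
- jar_mid (a point): green jar with a white lid, loose, 60 mm in diameter and 85 mm tall, standing on the table beside the press: leave alone. Point: its centre
- carton_mid (a point): small white medicine carton with a green band, loose, 50 x 100 x 60 mm, standing on the table beside the press: leave alone. Point: its centre

How it is judged:
By the outcome, as a careful person would: the job done as asked, in the order asked, and still so for the second after the job is handed in, while the arm keeps its last pose, push and grip.
It also fails if it takes over 67 s, if anything falls off the work surface, if the arm or the gripper's body presses on something with over 40 N, if the wrist force passes 120 N, or if a joint passes its speed limit or range.

### The arm

A 6-joint arm with a two-finger parallel gripper is mounted at the origin on the work surface. World frame = base frame: x ahead of the robot, y to its left, z up, the work surface at z = 0. Lengths are in mm, angles in degrees, forces in N, time in s.
With the tool pointing down it reaches from about 350 to 850 mm from the base axis. Payload 8.1 kg.
Tool frame: the origin (TCP) lies where the fingers leave the gripper's body, on its centre line; the fingertips stand 73 mm ahead of it and the grasp point (between the pads) lies 54 mm ahead of it; z points along the fingers, y is the line along which they close (so a half turn about z gives the same grasp; the last joint's range is limited). The gripper opens to 85 mm and grips with 20 to 120 N. Pads are 22 mm wide; open, the fingers measure 114 mm over their backs; the gripper's body (76 mm by 85 mm) begins 54 mm behind the grasp point. The pads swing forward as they close: fully open they stand 13 mm farther back than shut.
Start: joints at [-79.034, 7.471, 85.268, -0, 87.261, -4.893], TCP at [163.988, -577.16, 303.892] pointing down, gripper open.
Joint ranges: [-169.43, 169.43], [-51.17, 129.36], [1.28, 143.12], [-76.62, 256.62], [0, 156.53], [-152.29, 152.29]. Speed limits (degrees/s): [136.94, 136.94, 159.86, 180, 180, 180].

### API

Orientations are given as [roll, pitch, yaw] about the fixed x, y, z axes, in that order (R = Rz(yaw) Ry(pitch) Rx(roll)).
In Python, from bench import sense, optics, r gives the robot as it stands.
- The arm moves only by the tool servo_tool, never from a script. Its argument "plan" is a list that holds one entry, the list of rows, each a list of 5 numbers: the shift along the world's x, y, z in m, then the turn about the world's z in degrees, then the finger opening in m, from 0 to 0.0854. A call has 1 to 10 rows; each row shifts and turns the commanded pose from where the row before left it; what a row does not reach is not made up. A row lasts 1/10 s, in which the tool goes at most 50 mm and 8.59 degrees, less where a joint would pass 70% of its speed; a pose out of reach is approached as far as the arm can. A call is refused whole if a number of a shift passes 0.05 or a number of a turn 8.59, either way. A call with a gripper value outside its range is refused whole. The fingers move at their own pace and stop on an object; "force" is the grip in N (left out, the last holds). Time passes only in rows, so rows that do not move let the fingers close. It gives the time, the measured TCP pose, the force, the opening and the grip force at its end, in the units of the state.
- sense(): the state, without advancing time (a new reading comes with each control period).
- optics.snapshot(name): name is "scene" or "side" or "wrist"; returns a dict with "frame" (480x640x3 uint8, blue, green, red), "fx", "fy", "cx", "cy" (pixels), "dist_coeffs" ([k1, k2, p1, p2, k3] as OpenCV has them; the pictures are not rectified), "cam_to_world" (4x4, takes a point from camera to world coordinates). Camera axes: x right, y down, z forward; pixel columns grow to the right and rows downward; lengths in mm; the calibration is good to about 2 mm. A picture is of the moment at which its call begins. There is no depth.
- r.hand_in(): hands the job in; it is judged then, once.
The state is a dict: "time": time; "joint_pos": joint angles; "qd": joint speeds; "joint_efforts": joint torques, N m; "tool_pos": TCP position; "tcp_rot": TCP orientation; "ft_force": force on the tool from outside, world axes, zero at the start; "wrist_torque": the same for the moment, N m; "finger_gap": finger opening in mm; "grip_force": force on a finger pad.
Only numpy, scipy, OpenCV 4.12 (cv2) and the standard library are available. Lean on these libraries where they do the work, as an engineer would, in place of code of your own. Each camera call takes 0.05 s, during which the arm holds its last target. There are 200 camera calls.

## Working session

There is one attempt and no reset: what is moved stays moved. The work goes in short steps, Python scripts to look and compute and a tool call to move; the robot and the scene stay as the last step left them, time stands still between calls to the robot, and variables do not carry over. Pictures are saved under pics/ and viewed, at most 10 in all, crops included, and the job is handed in when it is done.

Besides the shell and the picture viewer there is one more tool, called after "Request:" by a JSON object that holds its "op" and its "data". servo_tool: Moves the arm, as the interface text tells. Its arguments: {"type":"object","properties":{"plan":{"type":"array"},"force":{"type":"number"}},"required":["plan"]}

```bash
mkdir -p pics; ls
python3 - <<'E'
from bench import sense, optics, r
import cv2
s=sense(); print(s)
for n in ("scene","side"):
    d=optics.snapshot(n); cv2.imwrite(f"pics/{n}0.png",d["frame"]); print(n,d["fx"],d["cx"],d["cy"],d["dist_coeffs"],d["cam_to_world"])
E
```

```text
pics
{'time': 0.0, 'joint_pos': array([-7.90333413e+01,  7.51493804e+00,  8.53299948e+01, -1.96288443e-03,
        8.72645502e+01, -4.89343449e+00]), 'qd': array([-0.10124777, -0.04723931,  0.03649141,  0.05116273, -0.07926175,
       -0.03381209]), 'joint_efforts': array([-3.35264040e-04, -5.69392848e+01, -5.00558782e+01, -3.03600773e-04,
        1.47340778e-02, -2.10132106e-05]), 'tool_pos': array([ 163.8984084 , -576.72732901,  302.83925259]), 'tcp_rot': array([-1.79890749e+02, -7.38588098e-03,  1.58601817e+01]), 'ft_force': array([ 0.20049257, -0.21207748, -0.30701021]), 'wrist_torque': array([ 0.00671883, -0.02742731,  0.01207471]), 'grip_force': 0.0, 'finger_gap': 85.37182620843768}
scene 482.16183715916725 326.24672712327697 240.67029280059964 [-0.05072868  0.          0.          0.          0.        ] [[-6.19610271e-02  7.48985474e-01 -6.59682947e-01  1.29304223e+03]
 [ 9.98043479e-01  5.20380027e-02 -3.46592116e-02  9.15053917e+01]
 [ 8.36933696e-03 -6.60539784e-01 -7.50744396e-01  9.31365639e+02]
 [ 0.00000000e+00  0.00000000e+00  0.00000000e+00  1.00000000e+00]]
side 457.147669938685 316.8921678148813 235.4720041717806 [-0.108306  0.        0.        0.        0.      ] [[-9.49528338e-01 -2.34081484e-01  2.08810425e-01  3.67452062e+02]
 [-3.13496505e-01  6.85314624e-01 -6.57315607e-01  7.05511254e+02]
 [ 1.07645752e-02 -6.89601135e-01 -7.24109383e-01  8.75406182e+02]
 [ 0.00000000e+00  0.00000000e+00  0.00000000e+00  1.00000000e+00]]
```

View pics/scene0.png

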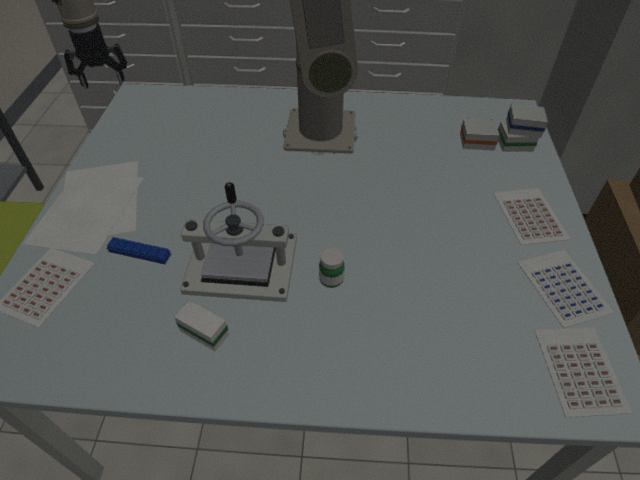

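View pics/side0.png

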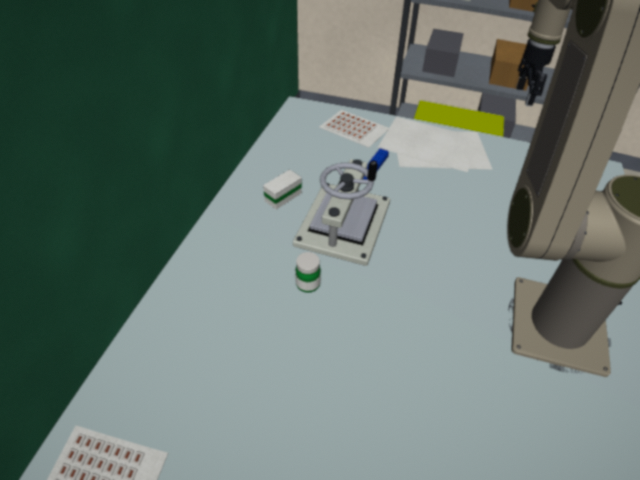

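The scene view shows the handle at about (230,193), the hub at (233,222) and the column nuts at (191,227) and (279,232). In the side view the handle is at (372,170) and the hub at (347,183). The organiser, jar and carton all stand clear of the wheel.

```bash
cat > h.py <<'E'
import numpy as np, cv2
def onplane(d,px,z):
    K=np.array([[d["fx"],0,d["cx"]],[0,d["fy"],d["cy"]],[0,0,1]])
    p=cv2.undistortPoints(np.float64(px).reshape(-1,1,2),K,np.float64(d["dist_coeffs"]))[:,0]
    T=np.asarray(d["cam_to_world"]); v=np.c_[p,np.ones(len(p))]@T[:3,:3].T
    o=T[:3,3]; return o+v*((z-o[2])/v[:,2])[:,None]
def darkblobs(d,box,thr=60):
    x0,y0,x1,y1=box; g=d["frame"][y0:y1,x0:x1].max(2)
    n,l,st,c=cv2.connectedComponentsWithStats((g<thr).astype(np.uint8))
    return [(c[i]+[x0,y0],st[i][:5]+[x0,y0,0,0,0]) for i in range(1,n) if st[i][4]>12]
E
python3 - <<'E'
from bench import optics
from h import *
for n,b in (("scene",(175,175,300,300)),("side",(290,150,400,265))):
    d=optics.snapshot(n)
    for c,st in darkblobs(d,b): print(n,c.round(1),st,*[onplane(d,[c],z)[0,:2].round(1) for z in (188,164,138)])
    x0,y0,x1,y1=(165,170,310,305) if n=="scene" else (290,145,410,265)
    cv2.imwrite(f"pics/{n}1.png",cv2.resize(d["frame"][y0:y1,x0:x1],None,fx=4,fy=4,interpolation=cv2.INTER_CUBIC))
E
```

```text
scene [230.2 192.8] [225 182  12  22 190] [ 511.7 -167.3] [ 486.5 -175.7] [ 459.1 -184.8]
scene [233.3 224.9] [225 214  18  22 274] [ 609.3 -141.5] [ 587.2 -149.1] [ 563.3 -157.2]
scene [190.9 225.5] [186 221  11  10  91] [ 617.  -230.9] [ 595.1 -241.3] [ 571.5 -252.5]
scene [277.9 231. ] [272 226  12  11  90] [620.  -45.2] [598.3 -49.6] [574.7 -54.4]
scene [290.5 236.1] [288 234   6   5  18] [632.3 -17.4] [610.9 -20.9] [587.8 -24.7]
scene [212.8 240.4] [207 237  13   8  16] [ 655.4 -175.4] [ 634.8 -184. ] [ 612.5 -193.4]
scene [196.4 250.6] [192 242  10  18  79] [ 684.6 -202.7] [ 665.  -212.2] [ 643.7 -222.5]
scene [237.  249.9] [235 245   6  11  42] [ 677.2 -121. ] [ 657.3 -127.8] [ 635.8 -135.3]
scene [247.6 274.5] [201 247  84  40 527] [737.4 -89.2] [719.4 -95. ] [ 700.  -101.4]
scene [185.2 283.9] [183 282   6   5  23] [ 768.1 -204.2] [ 751.1 -213.7] [ 732.7 -224.1]
scene [281.3 290.7] [279 288   6   6  23] [770.9 -19.3] [754.1 -22.9] [735.8 -26.8]
side [371.9 170.7] [368 162  10  19 138] [ 507.6 -166.8] [ 512.5 -197.2] [ 517.8 -230.2]
side [347.2 182.6] [341 175  12  16 139] [ 552.1 -103.7] [ 558.6 -132. ] [ 565.5 -162.6]
side [358.9 232.2] [337 205  40  39 103] [485.3  44.1] [489.4  21. ] [493.8  -4. ]
side [333.7 211.7] [330 209   8   6  43] [553.4   1.3] [559.9 -23.3] [566.9 -49.9]
side [318.2 231.8] [309 229  20   7  40] [566.4  70.6] [573.4  48.5] [580.9  24.5]
```

View pics/scene1.png

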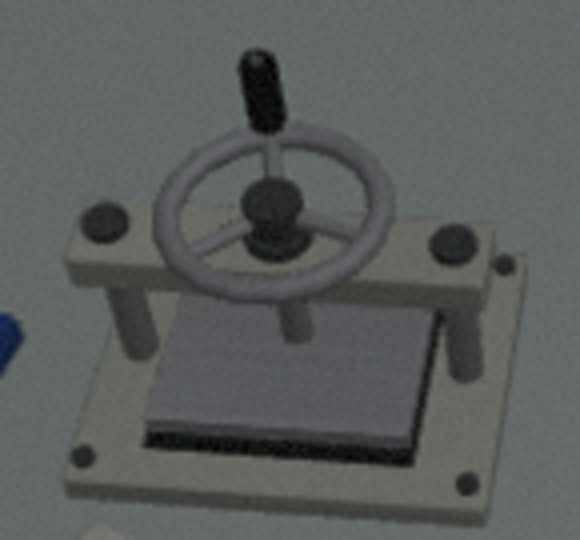

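View pics/side1.png

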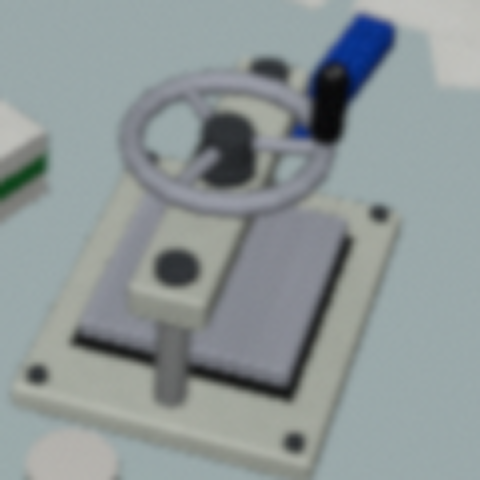

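Run:
```python
from bench import optics
from h import *
for n,hub,rim in (("scene",(233,219.5),None),("side",(347.2,177),None)):
    d=optics.snapshot(n); print(n,onplane(d,[hub],164).round(1))
    # rim ellipse check: handle ends
    print([onplane(d,[p],z).round(1) for p,z in (((229.6,184.5),213),((232,202),163))] if n=="scene" else [onplane(d,[p],z).round(1) for p,z in (((372.7,163.5),213),((371.5,178),163))])
```

```text
scene [[ 571.  -152.9  164. ]]
[array([[ 511.4, -165.2,  213. ]]), array([[ 515.4, -166. ,  163. ]])]
side [[ 564.3 -152.7  164. ]]
[array([[ 507.1, -162.4,  213. ]]), array([[ 507. , -169.9,  163. ]])]
```

Request:
{"op": "servo_tool", "data": {"plan": [[[0.03,0.036,0,0,0.0854],[0.03,0.036,0,0,0.0854],[0.03,0.036,0,0,0.0854],[0.03,0.036,0,0,0.0854],[0.03,0.036,0,0,0.0854],[0.03,0.036,0,0,0.0854],[0.03,0.036,0,0,0.0854],[0.03,0.036,0,0,0.0854],[0.03,0.036,0,0,0.0854],[0.03,0.036,0,0,0.0854]]]}}

```text
time: 1.3
tool_pos: [464.9, -215.4, 304.1]
tcp_rot: [180.0, -0.0, 15.9]
ft_force: [0.2, -0.2, -0.1]
finger_gap: 85.4
grip_force: 0.0
```

Request:
{"op": "servo_tool", "data": {"plan": [[[0.0225,0.0245,0,0,0.0854],[0.0225,0.0245,0,0,0.0854],[0,0,0,0,0.0854],[0,0,0,0,0.0854]]]}}

```text
time: 1.7
tool_pos: [509.1, -167.7, 303.7]
tcp_rot: [-180.0, 0.0, 16.0]
ft_force: [0.2, -0.6, -0.5]
finger_gap: 85.6
grip_force: 0.0
```

Run:
```python
from bench import optics,sense
from h import *
d=optics.snapshot("wrist"); cv2.imwrite("pics/w.png",d["frame"]); print(sense()["tool_pos"],d["cam_to_world"])
```

```text
[ 508.72637709 -168.3109154   303.74118426] [[ 2.75537040e-01 -9.17132118e-01 -2.88006976e-01  5.82830539e+02]
 [-9.61290242e-01 -2.63079273e-01 -8.19168239e-02 -1.46859904e+02]
 [-6.40115885e-04  2.99429415e-01 -9.54118240e-01  3.72810446e+02]
 [ 0.00000000e+00  0.00000000e+00  0.00000000e+00  1.00000000e+00]]
```

View pics/w.png

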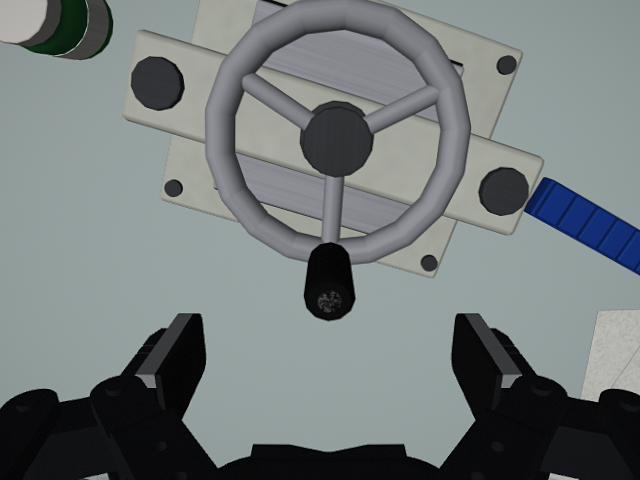

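The wrist view is clear: handle top at (330,299), hub at (336,139), nuts at (158,83) and (503,191). The handle sits between the open fingers.

Run:
```python
from bench import optics
from h import *
d=optics.snapshot("wrist")
H=onplane(d,[(330,300)],213)[0,:2]; C=onplane(d,[(336.5,139)],164)[0,:2]
N=onplane(d,[(158,83),(503,191)],138)[:,:2]
print(H,C,N,N.mean(0),np.linalg.norm(H-C)); v=H-C; print(np.degrees(np.arctan2(v[1],v[0])))
u=N[0]-N[1]; print(np.degrees(np.arctan2(u[1],u[0]))-90)
```

```text
[ 508.5170357  -169.40802138] [ 567.73495685 -155.84503905] [[ 568.53346146  -58.78529815]
 [ 564.56435434 -254.47130076]] [ 566.5489079  -156.62829945] 60.751268915434856
-167.09975375910253
-1.161973289030172
```

Request:
{"op": "servo_tool", "data": {"plan": [[[0,-0.001,-0.02,0,0.0854],[0,0,-0.02,0,0.0854],[0,0,-0.02,0,0.06],[0,0,0,0,0.04],[0,0,0,0,0.03],[0,0,0,0,0.018],[0,0,0,0,0.018],[0,0,0,0,0.018],[0,0,0,0,0.018],[0,0,0,0,0.018]]], "force": 50}}

```text
time: 2.8
tool_pos: [509.5, -169.7, 245.7]
tcp_rot: [179.9, -0.1, 15.9]
ft_force: [-3.2, -1.9, 6.4]
finger_gap: 20.8
grip_force: 49.1
```

Run:
```python
import numpy as np
a=np.radians(193-15*np.arange(25)); p=.06*np.c_[np.cos(a),np.sin(a)]
for k,(d) in enumerate(np.diff(p,axis=0).round(4)): print(193-15*(k+1),d.tolist())
```

```text
178 [-0.0015, 0.0156]
163 [0.0026, 0.0154]
148 [0.0065, 0.0143]
133 [0.01, 0.0121]
118 [0.0128, 0.0091]
103 [0.0147, 0.0055]
88 [0.0156, 0.0015]
73 [0.0154, -0.0026]
58 [0.0143, -0.0065]
43 [0.0121, -0.01]
28 [0.0091, -0.0128]
13 [0.0055, -0.0147]
-2 [0.0015, -0.0156]
-17 [-0.0026, -0.0154]
-32 [-0.0065, -0.0143]
-47 [-0.01, -0.0121]
-62 [-0.0128, -0.0091]
-77 [-0.0147, -0.0055]
-92 [-0.0156, -0.0015]
-107 [-0.0154, 0.0026]
-122 [-0.0143, 0.0065]
-137 [-0.0121, 0.01]
-152 [-0.0091, 0.0128]
-167 [-0.0055, 0.0147]
```

Request:
{"op": "servo_tool", "data": {"plan": [[[-0.0015,0.0156,0,0,0.018],[0.0026,0.0154,0,0,0.018],[0.0065,0.0143,0,0,0.018],[0.01,0.0121,0,0,0.018],[0,0,0,0,0.018]]]}}

```text
time: 3.3
tool_pos: [528.0, -110.3, 245.7]
tcp_rot: [180.0, -0.2, 16.0]
ft_force: [-1.0, 5.9, 8.2]
finger_gap: 20.9
grip_force: 50.3
```

Request:
{"op": "servo_tool", "data": {"plan": [[[0.0128,0.0091,0,0,0.018],[0.0147,0.0055,0,0,0.018],[0.0156,0.0015,0,0,0.018],[0.0154,-0.0026,0,0,0.018],[0.0143,-0.0065,0,0,0.018],[0.0121,-0.01,0,0,0.018],[0,0,0,0,0.018]]]}}

```text
time: 4.0
tool_pos: [613.4, -116.4, 245.7]
tcp_rot: [179.8, -0.2, 15.8]
ft_force: [2.7, -0.5, 6.4]
finger_gap: 20.5
grip_force: 50.2
```

Request:
{"op": "servo_tool", "data": {"plan": [[[0.0091,-0.0128,0,0,0.018],[0.0055,-0.0147,0,0,0.018],[0,0,0,0,0.018],[0,0,0,0,0.018]]]}}

```text
time: 4.4
tool_pos: [626.6, -143.9, 245.7]
tcp_rot: [179.9, -0.1, 15.8]
ft_force: [-0.9, -2.7, 6.3]
finger_gap: 20.6
grip_force: 50.4
```

Request:
{"op": "servo_tool", "data": {"plan": [[[0.001,-0.0078,0,0,0.018],[0.0005,-0.0078,0,0,0.018],[0,-0.003,0,0,0.018],[0,-0.003,0,0,0.018],[0,0,0,0,0.018],[0,0,0,0,0.018]]]}}

```text
time: 5.0
tool_pos: [627.9, -157.4, 245.6]
tcp_rot: [-179.5, -0.2, 16.1]
ft_force: [-6.9, 31.1, 15.8]
finger_gap: 20.9
grip_force: 52.3
```

Request:
{"op": "servo_tool", "data": {"plan": [[[0,0.006,0,0,0.018],[0,0,0,0,0.018],[0,0,0,0,0.018]]]}}

```text
time: 5.3
tool_pos: [627.8, -156.6, 245.7]
tcp_rot: [-179.9, -0.1, 15.9]
ft_force: [-4.1, 7.7, 10.0]
finger_gap: 20.7
grip_force: 51.3
```

Run:
```python
from bench import optics,sense
from h import *
for n in("wrist","scene"):
    d=optics.snapshot(n); cv2.imwrite(f"pics/{n}_stop.png",d["frame"])
s=sense(); print(s["tool_pos"],s["ft_force"])
a=np.radians(-1.2+15*np.arange(25)); p=.06*np.c_[np.cos(a),np.sin(a)]
for k,(d) in enumerate(np.diff(p,axis=0).round(4)): print(-1.2+15*(k+1),d.tolist(),(p[k+1]*1000+[567.5,-156]).round(1))
```

```text
[ 627.7704151  -156.57011473  245.67034585] [-5.11948528  7.87299017  9.11902421]
13.8 [-0.0017, 0.0156] [ 625.8 -141.7]
28.8 [-0.0057, 0.0146] [ 620.1 -127.1]
43.8 [-0.0093, 0.0126] [ 610.8 -114.5]
58.8 [-0.0122, 0.0098] [ 598.6 -104.7]
73.8 [-0.0143, 0.0063] [584.2 -98.4]
88.8 [-0.0155, 0.0024] [568.8 -96. ]
103.8 [-0.0156, -0.0017] [553.2 -97.7]
118.8 [-0.0146, -0.0057] [ 538.6 -103.4]
133.8 [-0.0126, -0.0093] [ 526.  -112.7]
148.8 [-0.0098, -0.0122] [ 516.2 -124.9]
163.8 [-0.0063, -0.0143] [ 509.9 -139.3]
178.8 [-0.0024, -0.0155] [ 507.5 -154.7]
193.8 [0.0017, -0.0156] [ 509.2 -170.3]
208.8 [0.0057, -0.0146] [ 514.9 -184.9]
223.8 [0.0093, -0.0126] [ 524.2 -197.5]
238.8 [0.0122, -0.0098] [ 536.4 -207.3]
253.8 [0.0143, -0.0063] [ 550.8 -213.6]
268.8 [0.0155, -0.0024] [ 566.2 -216. ]
283.8 [0.0156, 0.0017] [ 581.8 -214.3]
298.8 [0.0146, 0.0057] [ 596.4 -208.6]
313.8 [0.0126, 0.0093] [ 609.  -199.3]
328.8 [0.0098, 0.0122] [ 618.8 -187.1]
343.8 [0.0063, 0.0143] [ 625.1 -172.7]
358.8 [0.0024, 0.0155] [ 627.5 -157.3]
```

View pics/wrist_stop.png

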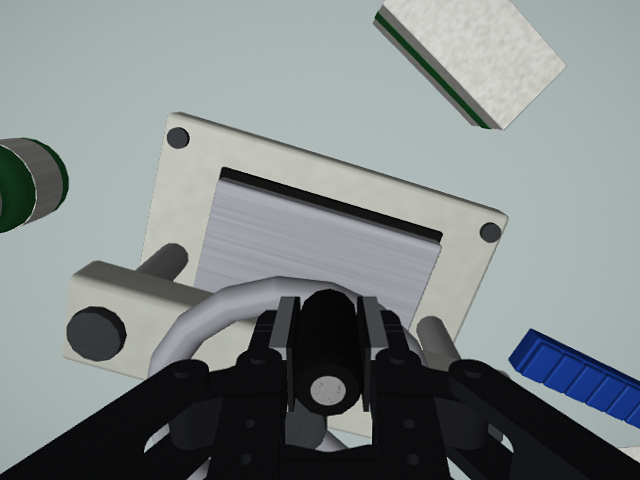

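The wrist view shows the handle firmly between the pads at (328,345). The nearby objects are clear of the gripper. The stop is confirmed by the force and by the expected angle of −1.2°, so I'll now back off two turns.

Request:
{"op": "servo_tool", "data": {"plan": [[[-0.0017,0.0176,0,0,0.018],[-0.0057,0.0146,0,0,0.018],[-0.0093,0.0126,0,0,0.018],[-0.0122,0.0098,0,0,0.018],[-0.0143,0.0063,0,0,0.018],[-0.0155,0.0024,0,0,0.018],[0,0,0,0,0.018]]]}}

```text
time: 6.1
tool_pos: [568.2, -95.1, 245.7]
tcp_rot: [179.8, -0.1, 15.9]
ft_force: [-1.1, -3.8, 7.5]
finger_gap: 20.7
grip_force: 51.1
```

Request:
{"op": "servo_tool", "data": {"plan": [[[-0.0156,-0.0017,0,0,0.018],[-0.0146,-0.0057,0,0,0.018],[-0.0126,-0.0093,0,0,0.018],[-0.0098,-0.0122,0,0,0.018],[-0.0063,-0.0143,0,0,0.018],[-0.0024,-0.0155,0,0,0.018],[0,0,0,0,0.018]]]}}

```text
time: 6.8
tool_pos: [507.7, -155.0, 245.6]
tcp_rot: [179.9, -0.1, 15.8]
ft_force: [-3.4, -2.2, 9.3]
finger_gap: 20.6
grip_force: 51.5
```

Request:
{"op": "servo_tool", "data": {"plan": [[[0.0017,-0.0156,0,0,0.018],[0.0057,-0.0146,0,0,0.018],[0.0093,-0.0126,0,0,0.018],[0.0122,-0.0098,0,0,0.018],[0.0143,-0.0063,0,0,0.018],[0.0155,-0.0024,0,0,0.018],[0,0,0,0,0.018]]]}}

```text
time: 7.5
tool_pos: [568.2, -215.2, 245.7]
tcp_rot: [179.9, -0.2, 15.9]
ft_force: [0.9, -1.1, 8.2]
finger_gap: 20.6
grip_force: 51.4
```

Request:
{"op": "servo_tool", "data": {"plan": [[[0.0156,0.0017,0,0,0.018],[0.0146,0.0057,0,0,0.018],[0.0126,0.0093,0,0,0.018],[0.0098,0.0122,0,0,0.018],[0.0063,0.0143,0,0,0.018],[0.0024,0.0155,0,0,0.018],[0,0,0,0,0.018]]]}}

```text
time: 8.2
tool_pos: [627.8, -154.2, 245.6]
tcp_rot: [180.0, -0.0, 16.0]
ft_force: [-3.5, 2.1, 10.1]
finger_gap: 20.7
grip_force: 51.5
```

Request:
{"op": "servo_tool", "data": {"plan": [[[-0.0017,0.0156,0,0,0.018],[-0.0057,0.0146,0,0,0.018],[-0.0093,0.0126,0,0,0.018],[-0.0122,0.0098,0,0,0.018],[-0.0143,0.0063,0,0,0.018],[-0.0155,0.0024,0,0,0.018],[0,0,0,0,0.018]]]}}

```text
time: 8.9
tool_pos: [568.2, -95.1, 245.7]
tcp_rot: [179.9, -0.1, 15.9]
ft_force: [-2.4, -2.9, 7.9]
finger_gap: 20.7
grip_force: 51.2
```

Request:
{"op": "servo_tool", "data": {"plan": [[[-0.0156,-0.0017,0,0,0.018],[-0.0146,-0.0057,0,0,0.018],[-0.0126,-0.0093,0,0,0.018],[-0.0098,-0.0122,0,0,0.018],[-0.0063,-0.0143,0,0,0.018],[-0.0024,-0.0155,0,0,0.018],[0,0,0,0,0.018]]]}}

```text
time: 9.6
tool_pos: [507.7, -155.0, 245.7]
tcp_rot: [179.9, -0.1, 15.8]
ft_force: [-2.4, -1.3, 8.4]
finger_gap: 20.9
grip_force: 51.5
```

Request:
{"op": "servo_tool", "data": {"plan": [[[0.0017,-0.0156,0,0,0.018],[0.0057,-0.0146,0,0,0.018],[0.0093,-0.0126,0,0,0.018],[0.0122,-0.0098,0,0,0.018],[0.0143,-0.0063,0,0,0.018],[0.0155,-0.0024,0,0,0.018],[0,0,0,0,0.018]]]}}

```text
time: 10.3
tool_pos: [568.3, -215.2, 245.7]
tcp_rot: [179.9, -0.2, 15.9]
ft_force: [2.5, -1.5, 8.1]
finger_gap: 20.8
grip_force: 51.4
```

Request:
{"op": "servo_tool", "data": {"plan": [[[0.0156,0.0017,0,0,0.018],[0.0146,0.0057,0,0,0.018],[0.0126,0.0093,0,0,0.018],[0.0098,0.0122,0,0,0.018],[0.0063,0.0143,0,0,0.018],[0.0018,0.007,0,0,0.018],[0.0006,0.004,0,0,0.018],[0,0.0015,0,0,0.018],[0,0,0,0,0.018],[0,0,0,0,0.018]]]}}

```text
time: 11.3
tool_pos: [627.7, -158.8, 245.7]
tcp_rot: [179.9, -0.1, 15.9]
ft_force: [-4.5, 0.7, 8.9]
finger_gap: 20.5
grip_force: 51.5
```

Request:
{"op": "servo_tool", "data": {"plan": [[[0,0.0012,0,0,0.018],[0,0.0012,0,0,0.018],[0,0,0,0,0.018],[0,0,0,0,0.018],[0,0,0,0,0.018]]]}}

```text
time: 11.8
tool_pos: [627.7, -156.9, 245.7]
tcp_rot: [179.9, -0.1, 15.9]
ft_force: [-2.8, -1.0, 9.5]
finger_gap: 20.6
grip_force: 51.4
```

Run:
```python
from bench import optics,sense
from h import *
d=optics.snapshot("wrist"); cv2.imwrite("pics/wrist_end.png",d["frame"])
d2=optics.snapshot("scene"); cv2.imwrite("pics/scene_end.png",d2["frame"])
s=sense(); print(s["tool_pos"],s["ft_force"],s["grip_force"])
a=cv2.imread("pics/wrist_stop.png",0); b=cv2.imread("pics/wrist_end.png",0)
# handle top disc (gripper-relative) and static bed (world-relative) shifts by template matching
for n,(x0,y0,x1,y1) in dict(handle=(300,370,356,412),bed=(160,110,215,170),bolt=(465,210,515,260),nut=(65,300,130,365),spoke_rim=(190,275,270,345),carton=(440,60,560,130),organiser=(515,330,600,400),jar=(10,140,70,225)).items():
    (dx,dy),q=cv2.phaseCorrelate(np.float32(a[y0:y1,x0:x1]),np.float32(b[y0:y1,x0:x1]),cv2.createHanningWindow((x1-x0,y1-y0),cv2.CV_32F)); print(n,round(dx,2),round(dy,2),round(q,2))
```

```text
[ 627.72373377 -156.91336803  245.66789203] [-2.57874339 -0.63165158  8.89036412] 51.40990860527381
handle 11.67 -8.0 -0.03
bed -1.7 -0.08 1.02
bolt -1.31 -0.84 0.93
nut -1.19 0.2 0.98
spoke_rim 0.44 -0.44 0.98
carton -1.48 -0.58 1.22
organiser -0.97 -0.94 0.94
jar -1.96 0.43 1.1
```

View pics/wrist_end.png

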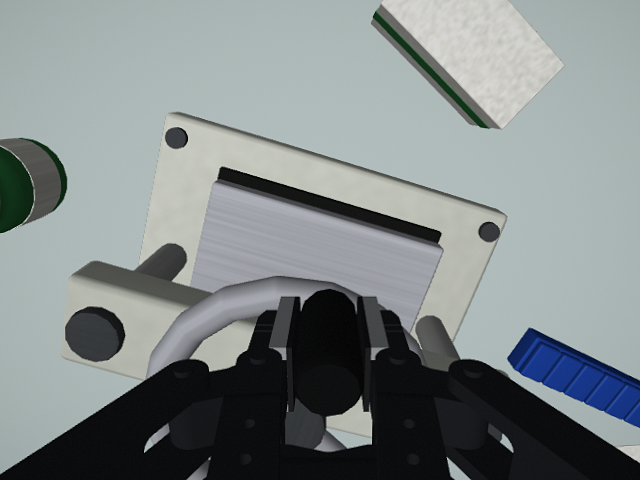

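The final view shows the handle still gripped, with the carton, organiser and jar where they were. The handle is about 0.5 mm (0.5°) short, so I'll nudge it.

Request:
{"op": "servo_tool", "data": {"plan": [[[0,0.0006,0,0,0.018],[0,0,0,0,0.018],[0,0,0,0,0.018],[0,0,0,0,0.018],[0,0,0,0,0.018]]]}}

```text
time: 12.4
tool_pos: [627.7, -156.4, 245.7]
tcp_rot: [179.9, -0.1, 15.8]
ft_force: [-3.4, -1.6, 9.4]
finger_gap: 20.6
grip_force: 51.4
```

```bash
python3 -c "
from bench import r
print(r.hand_in())"
```

```text
the job is handed in; nothing more can be done
None
```

I wound the wheel clockwise to its closed stop, backed it off two full turns counter-clockwise to within about 0.5° by my estimate, and handed in after 12.4 s with the handle still gripped; the carton, organiser and jar had not visibly moved.

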